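Slide the tube tray across the gap into the reader

ROBOT

A 6-joint arm with a two-finger parallel gripper is mounted at the origin on the work surface. World frame = base frame: x ahead of the robot, y to its left, z up, the work surface at z = 0. Lengths are in m, angles in rad, forces in N, time in s.
With the tool pointing down it reaches from about 0.325 to 0.9 m from the base axis. Payload 6.1 kg.
Tool frame: the origin (TCP) lies between the finger pads; the fingertips stand 22 mm ahead of it and the grasp point (between the pads) lies 3 mm ahead of it; z points along the fingers, y is the line along which they close (so a half turn about z gives the same grasp; the last joint's range is limited). The gripper opens to 87 mm and grips with 3 to 60 N. Pads are 19 mm wide; open, the fingers measure 117 mm over their backs; the gripper's body (75 mm by 190 mm) begins 51 mm behind the grasp point.
Start: joints at [1.189, 0.22, 1.526, -0, 1.395, -0.126], TCP at [0.158, 0.605, 0.245] pointing down, gripper open.
Joint ranges: [-2.98, 2.98], [-0.91, 2.08], [0.09, 2.57], [-1.24, 4.39], [0.2, 2.65], [-2.68, 2.68]. Speed limits (rad/s): [2.57, 2.57, 3.01, 3.14, 3.14, 3.14].

INTERFACE

Orientations are given as [roll, pitch, yaw] about the fixed x, y, z axes, in that order (R = Rz(yaw) Ry(pitch) Rx(roll)).
In Python, from rig import * gives the robot as it stands.
- The arm moves only by the tool send_rows, never from a script. Its argument "moves" is a list that holds one entry, the list of rows, each a list of 6 numbers: the shift along the tool's x, y, z in m, then the turn, a rotation vector about the tool's x, y, z in rad. A call has 1 to 10 rows; each row is the pose to reach, as a shift and turn from the pose commanded when the call began, along the tool's axes at that moment; what a row does not reach only later rows make up. A row lasts 1/12 s, in which the tool goes at most 41.7 mm and 7.16 degrees, less where a joint would pass 70% of its speed; a pose out of reach is approached as far as the arm can. A call with a gripper value outside its range is refused whole. "claw" is the opening, from 0 (shut) to 1 (fully open), set as the call begins (left out, the last holds). The fingers move at their own pace and stop on an object; "newtons" is the grip in N (left out, the last holds). Time passes only in rows, so rows that repeat a pose let the fingers close. It gives the time, the measured TCP pose, the force, the opening and the grip force at its end, in the units of the state.
- state(): the state, without advancing time (a new reading comes with each control period).
- camera(name): name is "scene" or "top"; returns the picture (400x640x3 uint8, red, green, blue); there is no depth.
- camera_info(name): a dict with "mtx" (3x3 intrinsics, pixels), "R" (3x3) and "t" (3): a world point X has camera coordinates R X + t. Camera axes: x right, y down, z forward; pixel columns grow to the right and rows downward; lengths in m; the calibration is good to about 2 mm. A picture is of the moment at which its call begins. camera_info takes no time and is no camera call.
- sign_off(): hands the job in; it is judged then, once.
The state is a dict: "clock": time; "qpos": joint angles; "dq": joint speeds; "tau": joint torques, N m; "eef_pos": TCP position; "ee_rot": TCP orientation; "force": force on the tool from outside, world axes, zero at the start; "torque": the same for the moment, N m; "finger_gap": finger opening in m; "gripper_force": force on a finger pad.
Only numpy, scipy, OpenCV 4.12 (cv2) and the standard library are available. Lean on these libraries where they do the work, as an engineer would, in place of code of your own. Each camera call takes 0.05 s, during which the arm holds its last target. There are 200 camera calls.

TASK

Slide the blue tube tray off the white loading stand, across the open gap and along the guides of the reader, keeping it level and down on the surfaces all the way: it is nose-heavy and must not dip into the gap, and it must not be lifted and carried. Press it home against the orange sprung stop pad with a steady push of about 10 newtons for a moment, never letting the pad take more than 15, then let go and leave the tray lying flat in the guides, still resting against the pad. Leave the bottle, the carton and the jar where they stand.

Things in the scene. Friction and masses are not known exactly. Their poses are not given: they have to be found in the camera images.
- tray: Blue tube tray, 0.5-0.75 kg, one rigid piece, slides easily (drag about 1 N). Base 100 (x) x 200 (y) x 8 mm, origin under its middle, z up. It travels nose first, in its own -y. Rack of 12 white-capped tubes at y = -90 to +20, 90 wide, caps to z = 74. Nose-heavy: centre of mass about 62 mm behind the nose, so if the tail is not held (or held down) the nose drops into the gap.
- tray_handle (a point): Point in the tray's upright gripping post, on its axis at tray y = +85 (tail), 50 mm above the tray's underside. Post 30 (tray x) x 14 mm (tray y), from 8 to 72 mm above the underside, top yellow; the rack begins 58 mm ahead of it. Axes as the tray's.
- tray_nose (a point): Middle of the tray's rounded leading edge, at its underside (tray y = -100, z = 0). Axes as the tray's.
- stand: Fixed white loading stand, flat top without rails 60 mm above the bench, 150 mm wide (x = +-75), 260 mm long (y = 0 to +260). Origin at bench level below the middle of its edge at the gap; its -y points across the gap to the reader.
- reader: Fixed tube reader, grey deck 58 mm above the bench (2 mm lower than the stand), 150 wide (x), y = -115 to +111 mm. Origin at bench level under the deck's middle. Tray enters at +y, moves to -y. Two guides 14 mm high: channel 105 mm wide from y = +50 to -115, flaring to about 118 at y = +104. Gap to the stand 98-112 mm; up to 8 mm sideways and 0.03 rad off the stand.
- reader_mouth (a point): Middle of the deck's rounded (4 mm) edge at the mouth of the guides, at deck height (reader y = +111, z = 58). Axes as the reader's.
- stop: White tower 150 x 90 x 130 mm, fixed at reader y = -170; origin at bench level, axes as the reader's. Its orange pad, 95 mm above the bench, meets the rack's front (tray y = -90). Pad face at reader y = -90 +- 15 mm, differently each time: find it by feel; the seated tray's origin is within 18 mm of the reader's. Pad: 6 N per mm, damped 0.3 N per mm/s, follows the tray slowly.
- bottle: White bottle with a green label, 54 mm diameter, 130 mm tall; origin at the middle of its foot. Bystander.
- carton: White carton 70 x 110 x 60 mm; origin at the middle of its underside. Bystander.
- jar: Amber jar with blue cap, 56 mm diameter, 70 mm tall; origin at the middle of its foot. Bystander.

How it is judged:
By the outcome, as a careful person would: the job done as asked, in the order asked, and still so for the second after the job is handed in, with the robot touching nothing.
It also fails if it takes over 72 s, if anything falls off the work surface, if the arm or the gripper's body presses on something with over 40 N, if the wrist force passes 120 N, or if a joint passes its speed limit or range.

## Working session

There is one attempt and no reset: what is moved stays moved. The work goes in short steps, Python scripts to look and compute and a tool call to move; the robot and the scene stay as the last step left them, time stands still between calls to the robot, and variables do not carry over. Pictures are saved under pics/ and viewed, at most 10 in all, crops included, and the job is handed in when it is done.

Besides the shell and the picture viewer there is one more tool, called after "Request:" in YAML: its name, and indented under it one key for each argument. send_rows: Moves the arm, as the interface text tells. Its arguments: {"type":"object","properties":{"moves":{"type":"array"},"claw":{"type":"number"},"newtons":{"type":"number"}},"required":["moves"]}

```bash
mkdir -p pics; python3 - <<'E'
from rig import *
import cv2,numpy as np
for n in("scene","top"):
    cv2.imwrite(f"pics/{n}0.png",camera(n)[:,:,::-1]); i=camera_info(n); print(n,np.round(i["mtx"],1).tolist(),np.round(i["R"],3).tolist(),np.round(i["t"],3).tolist())
print(state())
E
```

```text
scene [[428.9, 0.0, 321.1], [0.0, 428.9, 199.8], [0.0, 0.0, 1.0]] [[-0.039, 0.999, -0.0], [0.767, 0.03, -0.641], [-0.641, -0.025, -0.767]] [0.083, -0.427, 1.589]
top [[416.5, 0.0, 321.0], [0.0, 416.5, 205.2], [0.0, 0.0, 1.0]] [[0.008, -1.0, 0.013], [-0.994, -0.009, -0.105], [0.105, -0.012, -0.994]] [-0.058, 0.607, 1.11]
{'clock': 0.1, 'qpos': array([ 1.18887947e+00,  2.21173380e-01,  1.52744449e+00, -2.53844782e-05,
        1.39471100e+00, -1.26098937e-01]), 'dq': array([-0.00056547, -0.00260049, -0.0019392 ,  0.00198685, -0.00221686,
       -0.00029053]), 'tau': array([ 1.08688106e-03, -4.95944238e+01, -3.88519692e+01,  7.01045827e-02,
        5.16116701e-02, -5.54197823e-05]), 'eef_pos': array([0.15797013, 0.60418763, 0.24355807]), 'ee_rot': array([-3.13986708e+00, -1.93569314e-04,  2.88577903e+00]), 'force': array([-0.52758822, -1.08806611, -0.53983978]), 'torque': array([-0.01769049, -0.02928062, -0.02700816]), 'gripper_force': 0.0, 'finger_gap': 0.08741230297498831}
```

View pics/scene0.png

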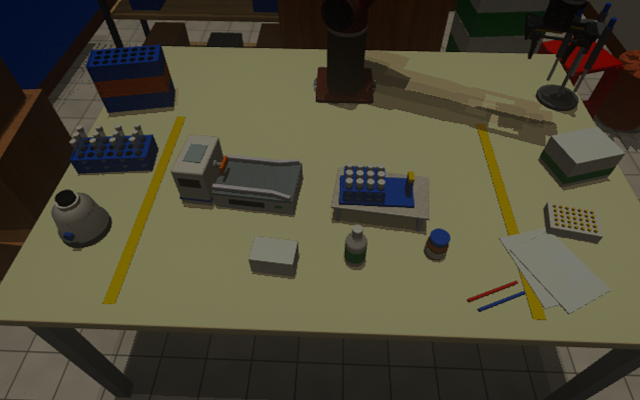

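View pics/top0.png

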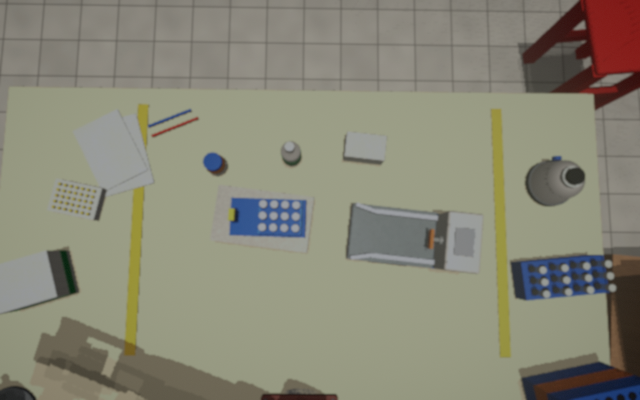

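The tray is on the stand at top-view pixels (230–308, 197–238), with its yellow post at (232, 214). The reader is at (350–440, 205–268) and its orange pad at (432, 238). The bottle, carton and jar are on the far side. Travel is roughly along world -y.

```bash
cat > h.py <<'E'
from rig import *
import cv2,numpy as np
def ray(n,px,z):
    i=camera_info(n);R,t=np.array(i["R"]),np.array(i["t"])
    px=np.atleast_2d(np.float64(px));c=-R.T@t
    d=np.c_[px,np.ones(len(px))]@np.linalg.inv(i["mtx"]).T@R
    return c+d*((z-c[2])/d[:,2])[:,None]
def blobs(m,amin):
    n,_,s,c=cv2.connectedComponentsWithStats(m.astype(np.uint8))
    return [(c[k],s[k]) for k in range(1,n) if s[k,4]>=amin]
E
python3 - <<'E'
from h import *
a=camera("top");b=camera("scene")
A=cv2.resize(a[180:280,205:490],None,fx=2.8,fy=2.8,interpolation=cv2.INTER_CUBIC)
B=cv2.resize(b[130:220,165:440],None,fx=2.8,fy=2.8,interpolation=cv2.INTER_CUBIC)
w=max(A.shape[1],B.shape[1]);P=lambda X:cv2.copyMakeBorder(X,0,0,0,w-X.shape[1],cv2.BORDER_CONSTANT)
cv2.imwrite("pics/crop.png",np.vstack([P(A),P(B)])[:,:,::-1])
h=cv2.cvtColor(a,cv2.COLOR_RGB2HSV);roi=np.zeros(a.shape[:2],bool);roi[180:280,205:490]=1
blue=roi&(abs(h[...,0].astype(int)-112)<12)&(h[...,1]>150)&(h[...,2]>60)
yel=roi&(abs(h[...,0].astype(int)-27)<6)&(h[...,1]>170)
org=roi&(h[...,0]<15)&(h[...,1]>150)
for nm,m in(("blue",blue),("yel",yel),("org",org)):
    for c,s in blobs(m,8): print(nm,c,s)
E
```

```text
blue [247.74944321 218.16703786] [231 199  62  36 898]
blue [268.   209.45] [265 207   7   6  20]
blue [279.17647059 209.82352941] [276 208   7   5  17]
blue [290.         209.83333333] [288 208   5   4  12]
blue [267.20833333 220.95833333] [263 218   9   7  24]
blue [278.57894737 221.42105263] [276 219   6   6  19]
blue [289.30769231 221.92307692] [287 220   6   5  13]
org [430.96428571 238.28571429] [430 231   3  16  28]
```

View pics/crop.png

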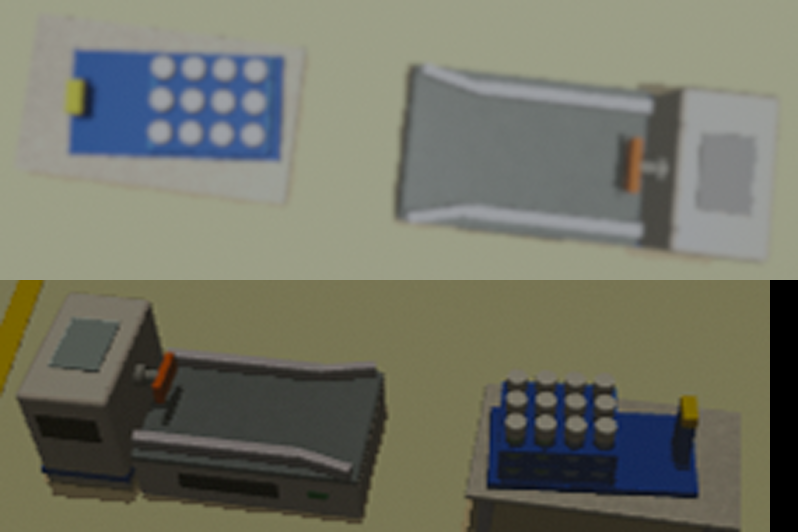

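The crop shows the tray, about 0.03–0.05 rad yawed from the stand; its caps, the yellow post top, the reader guides and the tower top are all clear. I'll measure these next.

```bash
python3 - <<'E'
from h import *
a=camera("top").astype(int);h=cv2.cvtColor(a.astype(np.uint8),cv2.COLOR_RGB2HSV).astype(int)
for nm,(u,v) in dict(bench=(380,75),deck=(530,140),guide=(560,96),tower=(730,240),side=(660,160),cap=(254,101),stand=(50,100),yel=(77,97),screen=(725,170)).items():
    print(nm,a[180+int(v/2.8),205+int(u/2.8)],h[180+int(v/2.8),205+int(u/2.8)])
V,S,H=h[...,2],h[...,1],h[...,0]
def roi(x0,x1,y0,y1):
    m=np.zeros(V.shape,bool);m[y0:y1,x0:x1]=1;return m
# caps
caps=[c for c,s in blobs(roi(255,303,197,236)&(S<70),12)]
P=ray("top",caps,0.134);print(len(P),np.round(P.mean(0),4))
# yellow
y=roi(225,240,205,225)&(H>18)&(H<35)&(S>110);
for c,s in blobs(y,5):print("yel",c,s,ray("top",c,0.132).round(4))
# tray base rect
bl=roi(225,310,190,245)&(H>100)&(H<125)&(S>110)
r=cv2.minAreaRect(np.argwhere(bl)[:,::-1].astype(np.float32));q=cv2.boxPoints(r);Q=ray("top",q,.068);print("base",Q[:,:2].round(4).tolist(),np.linalg.norm(np.diff(Q,axis=0),axis=1).round(4))
np.save("caps.npy",P)
x,yy=P[:,0],P[:,1]
vx=cv2.fitLine(P[:,:2].astype(np.float32),cv2.DIST_L2,0,.001,.001).ravel();print("capline",vx)
print(P[np.argsort(yy)][:,:2].round(4).tolist())
E
```

```text
bench [155 158 135] [ 34  37 158]
deck [110 116 114] [ 80  13 116]
guide [155 158 162] [107  11 162]
tower [154 157 156] [ 80   5 157]
side [96 96 90] [30 16 96]
cap [156 158 163] [111  11 163]
stand [154 151 142] [ 23  20 154]
yel [151 152  65] [ 30 146 152]
screen [130 131 131] [ 90   2 131]
9 [0.5608 0.0534 0.134 ]
yel [231.46031746 214.07936508] [229 209   6  11  63] [[0.5727 0.1713 0.132 ]]
base [[0.5256, 0.1867], [0.6202, 0.1868], [0.6163, -0.0097], [0.5216, -0.0081]] [0.0946 0.1965 0.0947]
capline [0.00841162 0.9999646  0.560838   0.05335341]
[[0.5689, 0.0119], [0.5404, 0.013], [0.5694, 0.0394], [0.5404, 0.0403], [0.6042, 0.0516], [0.5699, 0.0668], [0.5413, 0.068], [0.5708, 0.0941], [0.5422, 0.0949]]
```

```bash
python3 - <<'E'
from h import *
a=camera("top");h=cv2.cvtColor(a,cv2.COLOR_RGB2HSV).astype(int);H,S,V=h[...,0],h[...,1],h[...,2]
def roi(x0,x1,y0,y1):
    m=np.zeros(V.shape,bool);m[y0:y1,x0:x1]=1;return m
def line(p): 
    v=cv2.fitLine(np.float32(p),cv2.DIST_HUBER,0,.001,.001).ravel(); s=-1 if v[1]<0 else 1; return s*v[0],s*v[1],v[2],v[3]
# tower
m=roi(444,490,205,280)&(S<22)&(V>115)
b=max(blobs(m,50),key=lambda q:q[1][4]);lab=m
r=cv2.minAreaRect(np.argwhere(m)[:,::-1].astype(np.float32));q=ray("top",cv2.boxPoints(r),.130)
print("tower",q[:,:2].round(4).tolist(),q.mean(0).round(4),np.linalg.norm(np.diff(q,axis=0),axis=1).round(4))
# deck/guides: inner edges per column by half-level crossing between deck(115) and guide(160)
top=[];bot=[]
for x in range(378,430):
    col=V[:,x].astype(float)
    g=lambda k:col[k]
    k=236
    while col[k]<138 and k>205:k-=1
    top.append((x,k+ (col[k]-138)/(col[k]-col[k+1]+1e-9)))
    k=242
    while col[k]<138 and k<275:k+=1
    bot.append((x,k-(col[k]-138)/(col[k]-col[k-1]+1e-9)))
T=ray("top",top,.072);B=ray("top",bot,.072)
print("farguide",np.round(line(T[:,:2]),4),"near",np.round(line(B[:,:2]),4))
n=min(len(T),len(B));print("mid",np.round(line((T[:n,:2]+B[:n,:2])/2),4),"width",np.round(np.median(T[:,0]-B[:,0]),4))
# mouth edge: rows across deck, bench->deck crossing
e=[]
for y in range(215,252):
    row=V[y].astype(float);k=365
    while row[k]<137 and k>340:k-=1
    e.append((k+(row[k]-137)/(row[k]-row[k+1]),y))
E=ray("top",e,.058);print("mouth y",np.round(E[::6,:2],4).tolist())
o=roi(424,440,225,252)&(H<15)&(S>110)
for c,s in blobs(o,8):print("org",c,s,ray("top",c,.095).round(4), ray("top",[[s[0]-.5,c[1]]],.095).round(4))
# stand gap edge
m=roi(205,318,180,260)&(S<28)
r=cv2.minAreaRect(np.argwhere(m)[:,::-1].astype(np.float32));q=ray("top",cv2.boxPoints(r),.06);print("stand",q[:,:2].round(4).tolist())
E
```

```text
tower [[0.4387, -0.3564], [0.5853, -0.3712], [0.5794, -0.4586], [0.4328, -0.4425]] [ 0.5091 -0.4072  0.13  ] [0.1474 0.0876 0.1475]
farguide [ 0.1035  0.9946  0.5774 -0.2671] near [ 0.1039  0.9946  0.4695 -0.2807]
mid [ 0.1047  0.9945  0.5242 -0.2664] width 0.1064
mouth y [[0.5791, -0.1267], [0.563, -0.1241], [0.547, -0.1215], [0.531, -0.1214], [0.5151, -0.1192], [0.4992, -0.1171], [0.4833, -0.1161]]
org [430.93421053 238.59210526] [429 230   5  18  76] [[ 0.517  -0.3358  0.095 ]] [[ 0.517  -0.3295  0.095 ]]
stand [[0.5096, 0.2421], [0.6597, 0.2277], [0.6278, -0.0321], [0.4782, -0.0141]]
```

```bash
cat >> h.py <<'E'
from scipy.spatial.transform import Rotation as Ro
def delta(p,yaw,pitch=0.0):
    "shift and turn, in tool axes, from measured pose to TCP p, tool down with given yaw"
    s=state();R0=Ro.from_euler("xyz",s["ee_rot"]);R1=Ro.from_euler("xyz",[np.pi,pitch,yaw])
    print(round(s["clock"],2),"shift",(R0.inv().apply(np.array(p)-s["eef_pos"])*1000).round(1),"turn",(R0.inv()*R1).as_rotvec().round(4))
E
python3 -c "
from h import *
delta([.573,.172,.20],np.pi-.023)"
```

```text
0.3 shift [-510.9 -313.4   44.3] turn [-6.000e-04 -2.000e-04 -2.328e-01]
```

Request:
send_rows:
  moves:
    - [[-0.015,-0.009,0,0,0,0],[-0.045,-0.027,0,0,0,-0.02],[-0.075,-0.046,0,0,0,-0.04],[-0.105,-0.064,0,0,0,-0.07],[-0.136,-0.083,0,0,0,-0.1],[-0.167,-0.102,0,0,0,-0.13],[-0.198,-0.121,0,0,0,-0.16],[-0.229,-0.14,0,0,0,-0.19],[-0.26,-0.159,0,0,0,-0.21],[-0.29,-0.178,0,0,0,-0.233]]
  claw: 0.6
  newtons: 40

```text
clock: 1.13
eef_pos: [0.3947, 0.3576, 0.2447]
ee_rot: [3.141, 0.0, 3.12]
force: [1.5, 0.2, 0.8]
finger_gap: 0.0524
gripper_force: 0.0
```

```bash
python3 -c "
from h import *
delta([.573,.172,.20],np.pi-.023)"
```

```text
1.13 shift [-182.3 -181.7   44.8] turn [0.0003 0.0005 0.0012]
```

Request:
send_rows:
  moves:
    - [[-0.022,-0.022,0,0,0,0],[-0.046,-0.046,0,0,0,0],[-0.07,-0.07,0,0,0,0],[-0.094,-0.094,0.005,0,0,0],[-0.118,-0.118,0.012,0,0,0],[-0.142,-0.142,0.02,0,0,0],[-0.162,-0.162,0.03,0,0,0],[-0.176,-0.176,0.04,0,0,0],[-0.182,-0.182,0.045,0,0,0],[-0.182,-0.182,0.045,0,0,0]]

```text
clock: 1.97
eef_pos: [0.5715, 0.1714, 0.1978]
ee_rot: [-3.141, -0.003, 3.116]
force: [-0.1, 0.0, 0.8]
finger_gap: 0.0521
gripper_force: 0.0
```

```bash
python3 - <<'E'
from h import *
delta([.573,.172,.113],np.pi-.023);print(state()["force"])
A=camera("top")[170:270,190:330];B=camera("scene")[130:240,300:460]
f=lambda X:cv2.resize(X,(480,330),interpolation=cv2.INTER_CUBIC)
cv2.imwrite("pics/pre.png",np.hstack([f(A)[:,:390],f(B)[:,:400]])[:,:,::-1])
E
```

```text
1.97 shift [-1.7  0.7 84.8] turn [-0.0007 -0.0027 -0.0022]
[-0.14667516  0.00794747  0.75094939]
```

View pics/pre.png

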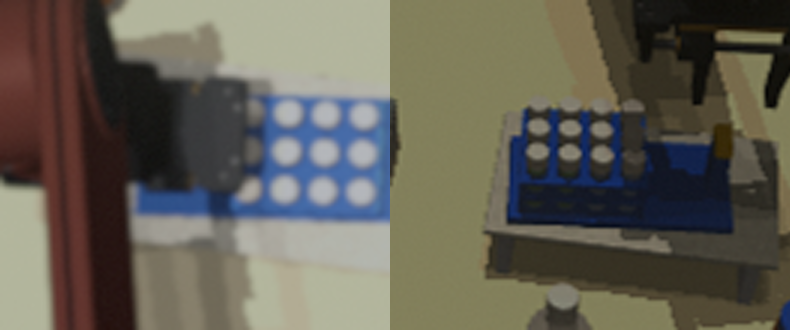

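The open fingers sit over the tail, left and right of the yellow post in the scene view (post at crop 722,140), and they open along the direction of travel. I'll descend now.

Request:
send_rows:
  moves:
    - [[-0.001,0.0005,0.01,0,-0.002,0],[-0.0015,0.0005,0.025,0,-0.002,0],[-0.0015,0.0005,0.04,0,-0.002,0],[-0.0015,0.0005,0.055,0,-0.002,0],[-0.0015,0.0005,0.068,0,-0.002,0],[-0.0015,0.0005,0.078,0,-0.002,0],[-0.0015,0.0005,0.083,0,-0.002,0],[-0.0015,0.0005,0.085,0,-0.002,0],[-0.0015,0.0005,0.085,0,-0.002,0]]

```text
clock: 2.82
eef_pos: [0.5729, 0.1737, 0.1144]
ee_rot: [-3.142, 0.002, 3.119]
force: [-0.6, -0.4, 0.7]
finger_gap: 0.0524
gripper_force: 0.0
```

Request:
send_rows:
  moves:
    - [[0,0,0,0,0,0],[0,0,0,0,0,0],[0,0,0,0,0,0],[0,0,0,0,0,0],[0,0,0,0,0,0],[0,0,0,0,0,0],[0,0,0,0,0,0]]
  claw: 0
  newtons: 40

```text
clock: 3.4
eef_pos: [0.573, 0.1733, 0.1146]
ee_rot: [-3.141, 0.002, 3.119]
force: [-0.7, 3.2, 2.0]
finger_gap: 0.0137
gripper_force: 39.7
```

```bash
python3 -c "
from h import *
s=state();print(s)
"
```

```text
{'clock': 3.4, 'qpos': array([ 1.62315195e-01,  2.81016848e-01,  1.70992413e+00, -6.06773198e-04,
        1.14858467e+00, -1.38533812e+00]), 'dq': array([ 0.00586045,  0.00279839, -0.00473385, -0.0184169 ,  0.00321556,
       -0.00337059]), 'tau': array([ 6.75483886e-01, -4.83744729e+01, -3.50124264e+01, -7.27300742e-02,
        3.22238705e-02, -1.28920359e-02]), 'eef_pos': array([0.57303141, 0.17330429, 0.11464778]), 'ee_rot': array([-3.14142929e+00,  2.13365439e-03,  3.11869789e+00]), 'force': array([-0.67815905,  3.22492379,  1.96589169]), 'torque': array([ 0.16321079,  0.05763566, -0.11996594]), 'gripper_force': 39.7484119143337, 'finger_gap': 0.013695117632573571}
```

Request:
send_rows:
  moves:
    - [[0.0003,0,0,0,0,0.01],[0.0008,0,0,0,0,0.02],[0.0012,0,0,0,0,0.032],[0.0016,0,0.0003,0,0,0.044],[0.002,0,0.0005,0,0,0.056],[0.0024,0,0.0005,0,0,0.068],[0.0028,0,0.0005,0,0,0.077],[0.003,0,0.0005,0,0,0.082],[0.003,0,0.0005,0,0,0.082]]

```text
clock: 4.15
eef_pos: [0.5704, 0.1736, 0.1147]
ee_rot: [3.141, 0.003, 3.036]
force: [1.1, 0.3, 6.6]
finger_gap: 0.0137
gripper_force: 40.0
```

```bash
cat >> h.py <<'E'
R0=np.array([.5269,-.2381]);u=np.array([.1045,.9945]);n=np.array([.9945,-.1045])
def where():
    s=state();d=s["eef_pos"][:2]-R0
    print("t",round(s["clock"],2),"post: along",(d@u*1000).round(1),"lat",(d@n*1000).round(1),"z",(s["eef_pos"][2]*1000).round(1),"yaw err",round(s["ee_rot"][2]%(2*np.pi)-np.pi+.105,4),"rot",s["ee_rot"].round(4),"F along/lat/z",(s["force"][:2]@u).round(2),(s["force"][:2]@n).round(2),s["force"][2].round(2),"T",s["torque"].round(2))
E
python3 - <<'E'
from h import *
where()
P=camera("top");cv2.imwrite("pics/r.png",cv2.resize(P[180:280,205:490],None,fx=2.8,fy=2.8,interpolation=cv2.INTER_CUBIC)[:,:,::-1])
h=cv2.cvtColor(P,cv2.COLOR_RGB2HSV).astype(int)
m=np.zeros(P.shape[:2],bool);m[190:250,275:318]=1
bl=m&(h[...,0]>100)&(h[...,0]<125)&(h[...,1]>110)
# tray near-side edge & far-side edge per column
cols=[x for x in range(282,304) if bl[:,x].sum()>5]
for f in(min,max):
    q=ray("top",[(x,f(np.where(bl[:,x])[0])+(-.5 if f is min else .5)) for x in cols],.068)
    v=cv2.fitLine(np.float32(q[:,:2]),2,0,.01,.01).ravel();print("edge slope",v[0]/v[1],"lat mm",((np.array([v[2],v[3]])-R0)@n*1000).round(1))
x=np.where(bl.any(0))[0].max();print("nose px",x,ray("top",[[x+.5,219]],.064))
E
```

```text
t 4.15 post: along 414.0 lat 0.2 z 114.7 yaw err -0.0002 rot [3.1411e+00 3.1000e-03 3.0364e+00] F along/lat/z 0.45 1.02 6.61 T [-0.08 -0.09  0.15]
edge slope -0.17548087 lat mm 33.8
edge slope -0.17885944 lat mm -44.1
nose px 305 [[ 0.56696735 -0.01128869  0.064     ]]
```

View pics/r.png

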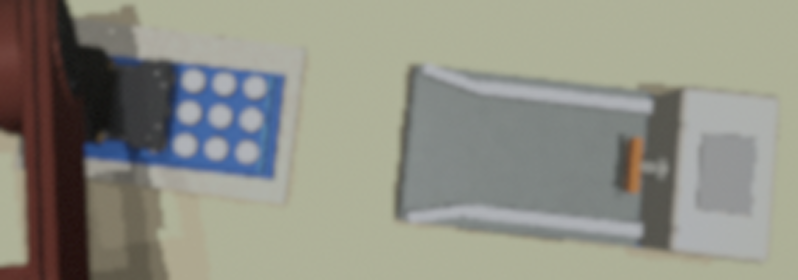

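The tray now looks parallel to the guides. I'll check its lateral offset numerically from the cap centres.

```bash
cat >> h.py <<'E'
def caps(x0,x1,y0=190,y1=270):
    a=camera("top");h=cv2.cvtColor(a,cv2.COLOR_RGB2HSV).astype(int);m=np.zeros(a.shape[:2],bool);m[y0:y1,x0:x1]=1
    m&=(h[...,1]<75)&(h[...,2]>120)
    c=[c for c,s in blobs(m,20) if s[4]<70]
    if not c: return print("none")
    d=ray("top",c,.133)[:,:2]-R0
    L=np.c_[d@n,d@u]*1000;print("caps lat, along",L[np.argsort(L[:,0])].round(1).tolist())
E
python3 -c "
from h import *
caps(263,303,200,242)"
```

```text
caps lat, along [[-51.2, 306.7], [-28.9, 254.1], [-28.9, 309.1], [-28.5, 281.6], [0.0, 309.7], [0.1, 281.5], [0.2, 254.2]]
```

Request:
send_rows:
  moves:
    - [[0,-0.002,0,0,0,0],[0,-0.006,0,0,0,0],[0,-0.012,0,0,0,0],[0,-0.018,0,0,0,0],[0,-0.024,0,0,0,0],[0,-0.03,0,0,0,0],[0,-0.036,0,0,0,0],[0,-0.042,0,0,0,0],[0,-0.047,0,0,0,0],[0,-0.05,0,0,0,0]]

```text
clock: 5.08
eef_pos: [0.565, 0.1238, 0.1146]
ee_rot: [3.141, 0.003, 3.036]
force: [0.8, 1.6, 5.9]
finger_gap: 0.014
gripper_force: 40.0
```

```bash
python3 -c "
from h import *
where()"
```

```text
t 5.08 post: along 363.9 lat 0.1 z 114.6 yaw err -0.0004 rot [3.1406e+00 2.7000e-03 3.0362e+00] F along/lat/z 1.69 0.67 5.89 T [0.14 0.05 0.03]
```

Request:
send_rows:
  moves:
    - [[0,-0.002,0,0,0,0],[0,-0.006,0,0,0,0],[0,-0.012,0,0,0,0],[0,-0.018,0,0,0,0],[0,-0.024,0,0,0,0],[0,-0.03,0,0,0,0],[0,-0.036,0,0,0,0],[0,-0.042,0,0,0,0],[0,-0.047,0,0,0,0],[0,-0.05,0,0,0,0]]

```text
clock: 5.92
eef_pos: [0.5598, 0.0741, 0.1146]
ee_rot: [3.141, 0.003, 3.036]
force: [-0.6, 2.5, 5.7]
finger_gap: 0.0143
gripper_force: 40.0
```

```bash
python3 - <<'E'
from h import *
where();caps(275,325,195,245)
b=camera("scene");cv2.imwrite("pics/gap.png",cv2.resize(b[130:230,210:440],None,fx=3.4,fy=3.4,interpolation=cv2.INTER_CUBIC)[:,:,::-1])
E
```

```text
t 5.92 post: along 313.9 lat 0.1 z 114.6 yaw err -0.0003 rot [3.1406e+00 2.7000e-03 3.0363e+00] F along/lat/z 2.47 -0.85 5.75 T [ 0.25  0.06 -0.04]
caps lat, along [[-51.6, 242.8], [-29.6, 183.4], [-29.1, 210.5], [-0.9, 184.9], [-0.3, 209.9]]
```

View pics/gap.png

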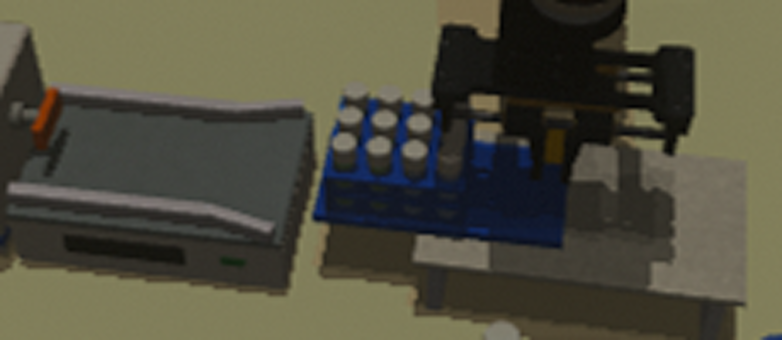

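The nose is about 13 mm short of the mouth and looks level. The growing finger gap hints at a slight tilt in the pads, so I'll grip harder and trim the pitch a little.

Request:
send_rows:
  moves:
    - [[0,0,0,0.004,0,0],[0,0,0,0.008,0,0],[0,0,0,0.01,0,0],[0,0,0,0.01,0,0]]
  newtons: 60

```text
clock: 6.35
eef_pos: [0.5598, 0.074, 0.1146]
ee_rot: [-3.132, 0.003, 3.036]
force: [-0.4, -2.3, 7.3]
finger_gap: 0.0134
gripper_force: 60.1
```

```bash
python3 -c "
from h import *
where();print(state()['finger_gap'])"
```

```text
t 6.35 post: along 313.8 lat 0.1 z 114.6 yaw err -0.0006 rot [-3.1321e+00  2.6000e-03  3.0360e+00] F along/lat/z -2.3 -0.21 7.31 T [ 0.46  0.06 -0.02]
0.01342246739837737
```

Request:
send_rows:
  moves:
    - [[0,-0.002,0,0,0,0],[0,-0.005,0,0,0,0],[0,-0.009,0,0,0,0],[0,-0.013,0,0,0,0],[0,-0.017,0,0,0,0],[0,-0.021,0,0,0,0],[0,-0.025,0,0,0,0],[0,-0.029,0,0,0,0],[0,-0.033,0,0,0,0],[0,-0.035,0,0,0,0]]

```text
clock: 7.18
eef_pos: [0.5559, 0.0395, 0.1146]
ee_rot: [-3.133, 0.002, 3.036]
force: [0.1, 2.2, 4.2]
finger_gap: 0.0133
gripper_force: 60.1
```

```bash
python3 -c "
from h import *
where();print(state()['finger_gap'])"
```

```text
t 7.18 post: along 279.1 lat -0.1 z 114.6 yaw err -0.0006 rot [-3.1332e+00  2.2000e-03  3.0360e+00] F along/lat/z 2.16 -0.09 4.23 T [ 1.2  -0.15 -0.01]
0.013328505369354444
```

Request:
send_rows:
  moves:
    - [[0,-0.002,0,-0.001,0,0],[0,-0.006,0,-0.002,0,0],[0,-0.011,0,-0.003,0,0],[0,-0.016,0,-0.004,0,0],[0,-0.021,0,-0.005,0,0],[0,-0.026,0,-0.006,0,0],[0,-0.031,0,-0.007,0,0],[0,-0.036,0,-0.008,0,0],[0,-0.041,0,-0.009,0,0],[0,-0.044,0,-0.01,0,0]]

```text
clock: 8.02
eef_pos: [0.5511, -0.0053, 0.1147]
ee_rot: [3.141, 0.002, 3.036]
force: [0.3, 2.2, 3.8]
finger_gap: 0.0135
gripper_force: 60.0
```

```bash
python3 -c "
from h import *
where();print(state()['finger_gap']);caps(290,350)"
```

```text
t 8.02 post: along 234.1 lat -0.3 z 114.7 yaw err -0.0002 rot [3.1415e+00 1.7000e-03 3.0364e+00] F along/lat/z 2.2 0.03 3.79 T [ 0.93 -0.15  0.04]
0.013477730558471854
caps lat, along [[-29.6, 129.8], [-1.0, 128.9], [28.1, 129.3]]
```

Request:
send_rows:
  moves:
    - [[0,-0.002,0,-0.001,0,0],[0,-0.005,0,-0.002,0,0],[0,-0.009,0,-0.003,0,0],[0,-0.013,0,-0.004,0,0],[0,-0.017,0,-0.005,0,0],[0,-0.021,0,-0.006,0,0],[0,-0.024,0,-0.007,0,0],[0,-0.027,0,-0.008,0,0],[0,-0.029,0,-0.008,0,0],[0,-0.03,0,-0.008,0,0]]

```text
clock: 8.9
eef_pos: [0.5478, -0.0348, 0.1145]
ee_rot: [3.134, 0.001, 3.037]
force: [-0.1, 0.1, 0.7]
finger_gap: 0.0133
gripper_force: 60.0
```

```bash
python3 -c "
from h import *
where();print(state()['finger_gap'])"
```

```text
t 8.9 post: along 204.4 lat -0.4 z 114.5 yaw err -0.0001 rot [3.1337e+00 1.4000e-03 3.0365e+00] F along/lat/z 0.04 -0.1 0.68 T [ 0.55 -0.07  0.02]
0.013296844613205528
```

Request:
send_rows:
  moves:
    - [[0,-0.003,0,0,0,0],[0,-0.007,0,0,0,0],[0,-0.011,0.0003,0.001,0,0],[0,-0.014,0.0007,0.003,0,0],[0,-0.017,0.0011,0.005,0,0],[0,-0.02,0.0015,0.007,0,0],[0,-0.023,0.0019,0.008,0,0],[0,-0.026,0.0022,0.008,0,0],[0,-0.028,0.0024,0.008,0,0],[0,-0.03,0.0025,0.008,0,0]]

```text
clock: 9.73
eef_pos: [0.5454, -0.0644, 0.1126]
ee_rot: [3.141, 0.003, 3.037]
force: [-0.1, 1.2, 3.6]
finger_gap: 0.0135
gripper_force: 60.0
```

```bash
python3 -c "
from h import *
where();print(state()['finger_gap']);caps(310,385)"
```

```text
t 9.73 post: along 174.7 lat 0.3 z 112.6 yaw err 0.0002 rot [3.1414e+00 3.0000e-03 3.0367e+00] F along/lat/z 1.17 -0.22 3.59 T [ 0.22  0.12 -0.01]
0.013486913522846644
caps lat, along [[-29.3, 43.6], [-29.2, 68.4], [-0.2, 43.8], [-0.2, 68.0], [28.8, 43.7], [28.9, 67.7]]
```

Request:
send_rows:
  moves:
    - [[0,-0.002,0,0,0,0],[0,-0.006,0,0,0,0],[0,-0.011,0,0,0,0],[0,-0.016,0,0,0,0],[0,-0.021,0,0,0,0],[0,-0.026,0,0,0,0],[0,-0.031,0,0,0,0],[0,-0.036,0,0,0,0],[0,-0.041,0,0,0,0],[0,-0.044,0,0,0,0]]

```text
clock: 10.62
eef_pos: [0.5407, -0.1088, 0.1126]
ee_rot: [-3.141, 0.003, 3.036]
force: [0.0, 1.8, 5.8]
finger_gap: 0.0135
gripper_force: 60.0
```

```bash
python3 -c "
from h import *
where()"
```

```text
t 10.62 post: along 130.0 lat 0.2 z 112.6 yaw err -0.0001 rot [-3.1414e+00  3.0000e-03  3.0365e+00] F along/lat/z 1.79 -0.17 5.82 T [0.28 0.01 0.02]
```

Request:
send_rows:
  moves:
    - [[0,-0.002,0,0,0,0],[0,-0.005,0,0,0,0],[0,-0.008,0,0,0,0],[0,-0.011,0,0,0,0],[0,-0.014,0,0,0,0],[0,-0.017,0,0,0,0],[0,-0.02,0,0,0,0],[0,-0.022,0,0,0,0],[0,-0.024,0,0,0,0],[0,-0.025,0,0,0,0]]

```text
clock: 11.45
eef_pos: [0.5381, -0.1335, 0.1126]
ee_rot: [-3.141, 0.003, 3.037]
force: [-1.1, 2.7, 4.8]
finger_gap: 0.0139
gripper_force: 60.0
```

```bash
python3 - <<'E'
from h import *
where();caps(340,425)
a=camera("top");b=camera("scene")
A=cv2.resize(a[190:290,330:490],(480,300),interpolation=2);B=cv2.resize(b[130:220,170:320],(500,300),interpolation=2)
cv2.imwrite("pics/near.png",np.hstack([A[:,80:],B[:,:400]])[:,:,::-1])
E
```

```text
t 11.45 post: along 105.2 lat 0.2 z 112.6 yaw err -0.0 rot [-3.1415e+00  3.0000e-03  3.0366e+00] F along/lat/z 2.54 -1.35 4.76 T [0.36 0.04 0.02]
caps lat, along [[-49.5, 132.9], [-29.5, -26.7], [-0.5, -29.3], [27.6, -32.4], [88.6, 146.5]]
```

View pics/near.png

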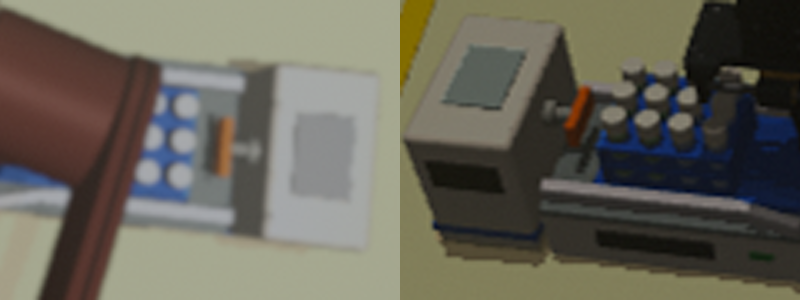

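The tray is in the guides with about 20 mm left to the pad (crop 195 to 218). I'll approach slowly.

Request:
send_rows:
  moves:
    - [[0,-0.0012,0,0,0,0],[0,-0.0024,0,0,0,0],[0,-0.0036,0,0,0,0],[0,-0.0048,0,0,0,0],[0,-0.006,0,0,0,0],[0,-0.0072,0,0,0,0],[0,-0.0084,0,0,0,0],[0,-0.0096,0,0,0,0],[0,-0.0108,0,0,0,0],[0,-0.012,0,0,0,0]]

```text
clock: 12.43
eef_pos: [0.5369, -0.1452, 0.1126]
ee_rot: [-3.142, 0.003, 3.037]
force: [0.6, 2.2, 5.1]
finger_gap: 0.0136
gripper_force: 60.0
```

```bash
python3 -c "
from h import *
where()"
```

```text
t 12.43 post: along 93.4 lat 0.2 z 112.6 yaw err 0.0002 rot [-3.1415e+00  3.0000e-03  3.0368e+00] F along/lat/z 2.27 0.34 5.07 T [ 0.34  0.06 -0.  ]
```

Request:
send_rows:
  moves:
    - [[0,-0.0004,0,0,0,0],[0,-0.0008,0,0,0,0],[0,-0.0012,0,0,0,0],[0,-0.0016,0,0,0,0],[0,-0.002,0,0,0,0],[0,-0.0024,0,0,0,0],[0,-0.0028,0,0,0,0],[0,-0.0032,0,0,0,0],[0,-0.0036,0,0,0,0],[0,-0.004,0,0,0,0]]

```text
clock: 13.27
eef_pos: [0.5364, -0.1492, 0.1126]
ee_rot: [-3.141, 0.003, 3.037]
force: [0.8, 2.0, 5.0]
finger_gap: 0.0136
gripper_force: 60.0
```

```bash
python3 -c "
from h import *
where()"
```

```text
t 13.27 post: along 89.4 lat 0.2 z 112.6 yaw err 0.0001 rot [-3.1415e+00  3.0000e-03  3.0367e+00] F along/lat/z 2.09 0.54 5.02 T [ 0.33  0.   -0.02]
```

Request:
send_rows:
  moves:
    - [[0,-0.0002,0,0,0,0],[0,-0.0004,0,0,0,0],[0,-0.0006,0,0,0,0],[0,-0.0008,0,0,0,0],[0,-0.001,0,0,0,0],[0,-0.0012,0,0,0,0],[0,-0.0014,0,0,0,0],[0,-0.0016,0,0,0,0],[0,-0.0018,0,0,0,0],[0,-0.002,0,0,0,0]]

```text
clock: 14.1
eef_pos: [0.5362, -0.1511, 0.1126]
ee_rot: [-3.141, 0.003, 3.037]
force: [1.4, 1.7, 6.8]
finger_gap: 0.0139
gripper_force: 60.0
```

```bash
python3 -c "
from h import *
where()"
```

```text
t 14.1 post: along 87.5 lat 0.2 z 112.6 yaw err 0.0002 rot [-3.1415e+00  3.0000e-03  3.0368e+00] F along/lat/z 1.79 1.25 6.77 T [0.33 0.09 0.03]
```

Request:
send_rows:
  moves:
    - [[0,-0.0002,0,0,0,0],[0,-0.0004,0,0,0,0],[0,-0.0006,0,0,0,0],[0,-0.0008,0,0,0,0],[0,-0.001,0,0,0,0],[0,-0.0012,0,0,0,0],[0,-0.0014,0,0,0,0],[0,-0.0016,0,0,0,0],[0,-0.0018,0,0,0,0],[0,-0.002,0,0,0,0]]

```text
clock: 14.93
eef_pos: [0.536, -0.1531, 0.1126]
ee_rot: [-3.142, 0.003, 3.037]
force: [1.1, 1.6, 5.8]
finger_gap: 0.0138
gripper_force: 60.0
```

```bash
python3 -c "
from h import *
where()"
```

```text
t 14.93 post: along 85.5 lat 0.2 z 112.6 yaw err 0.0001 rot [-3.1415e+00  2.9000e-03  3.0367e+00] F along/lat/z 1.69 0.98 5.79 T [0.33 0.01 0.02]
```

Request:
send_rows:
  moves:
    - [[0,-0.0002,0,0,0,0],[0,-0.0004,0,0,0,0],[0,-0.0006,0,0,0,0],[0,-0.0008,0,0,0,0],[0,-0.001,0,0,0,0],[0,-0.0012,0,0,0,0],[0,-0.0014,0,0,0,0],[0,-0.0016,0,0,0,0],[0,-0.0018,0,0,0,0],[0,-0.002,0,0,0,0]]

```text
clock: 15.77
eef_pos: [0.5358, -0.1551, 0.1126]
ee_rot: [-3.141, 0.003, 3.037]
force: [-0.1, 1.4, 5.3]
finger_gap: 0.0137
gripper_force: 60.0
```

```bash
python3 -c "
from h import *
where()"
```

```text
t 15.77 post: along 83.5 lat 0.2 z 112.6 yaw err 0.0002 rot [-3.1415e+00  2.9000e-03  3.0368e+00] F along/lat/z 1.42 -0.25 5.3 T [ 0.32  0.03 -0.03]
```

Request:
send_rows:
  moves:
    - [[0,-0.0002,0,0,0,0],[0,-0.0004,0,0,0,0],[0,-0.0006,0,0,0,0],[0,-0.0008,0,0,0,0],[0,-0.001,0,0,0,0],[0,-0.0012,0,0,0,0],[0,-0.0014,0,0,0,0],[0,-0.0016,0,0,0,0],[0,-0.0018,0,0,0,0],[0,-0.002,0,0,0,0]]

```text
clock: 16.6
eef_pos: [0.5356, -0.1571, 0.1126]
ee_rot: [-3.142, 0.003, 3.037]
force: [0.5, 2.1, 5.3]
finger_gap: 0.0135
gripper_force: 60.0
```

```bash
python3 -c "
from h import *
where()"
```

```text
t 16.6 post: along 81.5 lat 0.2 z 112.6 yaw err 0.0001 rot [-3.1415e+00  3.0000e-03  3.0367e+00] F along/lat/z 2.11 0.29 5.33 T [0.3  0.14 0.05]
```

Request:
send_rows:
  moves:
    - [[0,-0.0002,0,0,0,0],[0,-0.0004,0,0,0,0],[0,-0.0006,0,0,0,0],[0,-0.0008,0,0,0,0],[0,-0.001,0,0,0,0],[0,-0.0012,0,0,0,0],[0,-0.0014,0,0,0,0],[0,-0.0016,0,0,0,0],[0,-0.0018,0,0,0,0],[0,-0.002,0,0,0,0]]

```text
clock: 17.43
eef_pos: [0.5354, -0.1586, 0.1126]
ee_rot: [3.141, 0.003, 3.037]
force: [0.6, 4.9, 6.6]
finger_gap: 0.0137
gripper_force: 60.0
```

```bash
python3 -c "
from h import *
where()"
```

```text
t 17.43 post: along 80.0 lat 0.1 z 112.6 yaw err 0.0002 rot [3.1408e+00 2.8000e-03 3.0368e+00] F along/lat/z 4.9 0.12 6.6 T [ 0.64  0.02 -0.04]
```

Contact with the pad. I'll ease in.

Request:
send_rows:
  moves:
    - [[0,-0.0002,0,0,0,0],[0,-0.0004,0,0,0,0],[0,-0.0006,0,0,0,0],[0,-0.0008,0,0,0,0],[0,-0.0008,0,0,0,0],[0,-0.0008,0,0,0,0]]

```text
clock: 17.93
eef_pos: [0.5353, -0.1589, 0.1126]
ee_rot: [3.14, 0.003, 3.037]
force: [0.1, 6.0, 6.4]
finger_gap: 0.0138
gripper_force: 60.0
```

```bash
python3 -c "
from h import *
where()"
```

```text
t 17.93 post: along 79.6 lat 0.1 z 112.6 yaw err 0.0003 rot [3.1402e+00 2.7000e-03 3.0369e+00] F along/lat/z 5.97 -0.5 6.37 T [ 0.79  0.04 -0.01]
```

Request:
send_rows:
  moves:
    - [[0,-0.0003,0,0,0,0],[0,-0.0006,0,0,0,0],[0,-0.0009,0,0,0,0],[0,-0.0012,0,0,0,0],[0,-0.0012,0,0,0,0],[0,-0.0012,0,0,0,0]]

```text
clock: 18.43
eef_pos: [0.5352, -0.1594, 0.1126]
ee_rot: [3.139, 0.003, 3.037]
force: [-0.1, 8.4, 7.3]
finger_gap: 0.0134
gripper_force: 60.0
```

```bash
python3 -c "
from h import *
where()"
```

```text
t 18.43 post: along 79.1 lat 0.1 z 112.6 yaw err 0.0005 rot [3.1391e+00 2.5000e-03 3.0371e+00] F along/lat/z 8.33 -0.93 7.27 T [ 1.07 -0.01  0.05]
```

Request:
send_rows:
  moves:
    - [[0,-0.0003,0,0,0,0],[0,-0.0006,0,0,0,0],[0,-0.0009,0,0,0,0],[0,-0.0012,0,0,0,0],[0,-0.0015,0,0,0,0],[0,-0.0015,0,0,0,0],[0,-0.0015,0,0,0,0]]

```text
clock: 19.02
eef_pos: [0.5351, -0.1601, 0.1126]
ee_rot: [3.138, 0.002, 3.037]
force: [0.6, 11.5, 8.6]
finger_gap: 0.0137
gripper_force: 60.0
```

```bash
python3 -c "
from h import *
where()"
```

```text
t 19.02 post: along 78.5 lat 0.0 z 112.6 yaw err 0.0007 rot [3.1378e+00 2.4000e-03 3.0373e+00] F along/lat/z 11.53 -0.61 8.59 T [ 1.44 -0.05  0.01]
```

Request:
send_rows:
  moves:
    - [[0,0,0,0,0,0],[0,0,0,0,0,0],[0,0,0,0,0,0],[0,0,0,0,0,0],[0,0,0,0,0,0],[0,0,0,0,0,0],[0,0,0,0,0,0],[0,0,0,0,0,0],[0,0,0,0,0,0],[0,0,0,0,0,0]]

```text
clock: 19.85
eef_pos: [0.5351, -0.1601, 0.1126]
ee_rot: [3.138, 0.002, 3.037]
force: [1.1, 11.7, 9.0]
finger_gap: 0.0137
gripper_force: 60.0
```

```bash
python3 -c "
from h import *
where()"
```

```text
t 19.85 post: along 78.5 lat 0.0 z 112.6 yaw err 0.0008 rot [3.1379e+00 2.4000e-03 3.0374e+00] F along/lat/z 11.73 -0.17 8.96 T [ 1.46 -0.03 -0.04]
```

Request:
send_rows:
  moves:
    - [[0,0.0003,0,0,0,0],[0,0.0006,0,0,0,0],[0,0.0009,0,0,0,0],[0,0.0012,0,0,0,0],[0,0.0015,0,0,0,0],[0,0.0018,0,0,0,0],[0,0.0021,0,0,0,0],[0,0.0024,0,0,0,0],[0,0.0027,0,0,0,0],[0,0.003,0,0,0,0]]

```text
clock: 20.68
eef_pos: [0.5353, -0.1591, 0.1126]
ee_rot: [3.141, 0.003, 3.037]
force: [-0.0, 3.0, 6.4]
finger_gap: 0.0136
gripper_force: 60.0
```

```bash
python3 -c "
from h import *
where()"
```

```text
t 20.68 post: along 79.4 lat 0.1 z 112.6 yaw err 0.0004 rot [3.1411e+00 2.7000e-03 3.0370e+00] F along/lat/z 2.97 -0.33 6.4 T [0.47 0.13 0.01]
```

Request:
send_rows:
  moves:
    - [[0,0,-0.0002,0,0,0],[0,0,-0.0004,0,0,0],[0,0,-0.0004,0,0,0]]
  newtons: 20

```text
clock: 20.93
eef_pos: [0.5352, -0.159, 0.1126]
ee_rot: [3.141, 0.002, 3.037]
force: [0.4, 4.1, 5.2]
finger_gap: 0.0137
gripper_force: 20.0
```

Request:
send_rows:
  moves:
    - [[0,0,0,0,0,0],[0,0,0,0,0,0],[0,0,0,0,0,0],[0,0,0,0,0,0],[0,0,0,0,0,0],[0,0,0,0,0,0]]
  claw: 0.6

```text
clock: 21.43
eef_pos: [0.5348, -0.1593, 0.1122]
ee_rot: [3.141, 0.002, 3.037]
force: [0.1, -0.3, 0.1]
finger_gap: 0.0456
gripper_force: 0.0
```

```bash
python3 -c "
from h import *
where();print(state()['finger_gap'])"
```

```text
t 21.43 post: along 79.2 lat -0.4 z 112.2 yaw err 0.0 rot [3.1415e+00 1.6000e-03 3.0366e+00] F along/lat/z -0.26 0.13 0.1 T [-0.02 -0.06 -0.06]
0.045600514211936206
```

Released, with no force on the arm. I'll rise straight up and back away.

Request:
send_rows:
  moves:
    - [[0,0,-0.005,0,0,0],[0,0,-0.015,0,0,0],[0,0,-0.03,0,0,0],[0,0,-0.05,0,0,0],[0,0,-0.07,0,0,0],[0,0,-0.09,0,0,0],[0,0,-0.11,0,0,0],[0,0,-0.13,0,0,0],[0,0,-0.14,0,0,0],[0,0,-0.145,0,0,0]]

```text
clock: 22.27
eef_pos: [0.5357, -0.1596, 0.2605]
ee_rot: [-3.14, 0.006, 3.037]
force: [-0.8, -0.7, -0.2]
finger_gap: 0.0521
gripper_force: 0.0
```

Request:
send_rows:
  moves:
    - [[0,0.015,0,0,0,0],[0,0.045,0,0,0,0],[0,0.08,0,0,0,0],[0,0.115,0,0,0,0],[0,0.15,0,0,0,0],[0,0.185,0,0,0,0],[0,0.215,0,0,0,0],[0,0.235,0,0,0,0],[0,0.245,0,0,0,0],[0,0.245,0,0,0,0]]

```text
clock: 23.1
eef_pos: [0.5599, 0.0863, 0.2567]
ee_rot: [3.141, 0.001, 3.04]
force: [0.4, -0.6, -0.3]
finger_gap: 0.0526
gripper_force: 0.0
```

```bash
python3 - <<'E'
from h import *
where();caps(385,425,215,262)
a=camera("top");b=camera("scene")
A=cv2.resize(a[120:280,280:490],(525,400),interpolation=2);B=cv2.resize(b[130:290,170:370],(500,400),interpolation=2)
cv2.imwrite("pics/end.png",np.hstack([A[:,125:],B[:,:400]])[:,:,::-1])
E
```

```text
t 23.1 post: along 326.1 lat -1.1 z 256.7 yaw err 0.003 rot [3.1413e+00 6.0000e-04 3.0396e+00] F along/lat/z -0.59 0.43 -0.34 T [-0.01 -0.05  0.  ]
caps lat, along [[-29.6, -23.7], [-29.2, -51.4], [-29.1, 4.3], [-0.5, 3.7], [-0.4, -23.8], [-0.2, -51.8], [28.4, -23.8], [28.5, -51.6], [28.6, 4.1]]
```

View pics/end.png

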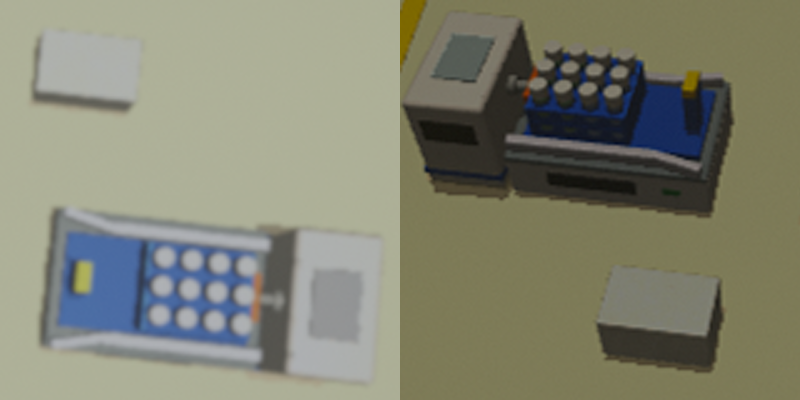

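The final view shows the tray flat and straight in the guides: rack front against the orange pad (crop 258,298), caps centred to about 0.4 mm, the arm clear and the carton where it stood. I'm handing in.

```bash
python3 -c "
from h import *
caps(385,425,215,262);print(sign_off())"
```

```text
caps lat, along [[-29.6, -23.7], [-29.2, 4.2], [-29.2, -51.4], [-0.5, 3.7], [-0.4, -23.8], [-0.2, -51.8], [28.4, -23.8], [28.5, -51.6], [28.6, 4.1]]
the job is handed in; nothing more can be done
None
```

The job is handed in: the tray was slid across the gap, pressed against the pad at about 10 N for about a second, and let go flat in the guides; that it still rests against the pad was checked only by camera (good to a millimetre or two).

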